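# Open the orange-covered air filter housing

## Task

The air filter with the orange cover is due for a new cartridge. Turn its bayonet cover anticlockwise (seen from above) until its lugs reach the slots, lift it free, and set it down gently, flat with the handle up, in the steel tray. Leave the blue cover as it is.

Things in the scene. Friction and masses are not known exactly. Their poses are not given: they have to be found in the camera images.
- cover_orange: Orange bayonet cover, 0.25 kg, loose, turns easily. Origin: underside centre of its 84 mm disc (8 thick), z up. Lugs on +x and -x edges reach 55 mm out (16 wide, 6 thick). Handle bar along x above centre: 64 long, 16 wide (y), 32 to 52 mm above the underside, yellow ends; pinch it across y, 40 mm up. Starts locked, its x axis 0.7 to 1.3 rad clockwise (from above) of the housing's x axis.
- housing_orange: Grey filter housing bolted down, 126 mm wide, 95 tall. Origin: underside centre, z up. Cover sits on a ledge 80 mm up, its lugs under a steel flange (89 to 95 mm up, 45 to 59 mm from axis) with slots at the housing's +x and -x, marked yellow on the rim. With the cover bar in line with the yellow marks (within 10 deg) it lifts straight out; a stop lies 11 deg past, anticlockwise. Play 3 mm.
- tray: Square shallow steel tray fixed to the bench between the two housings, 170 x 170 mm outside, 18 mm high, walls and floor 4 mm thick. Origin: centre of its underside; its sides run along its x and y axes.
- blue_bar_end (a point): One end of the handle bar of the blue cover, 32 mm from that cover's axis and 122 mm above the bench. The blue cover and its housing equal the orange ones but for the colour and are locked too: a bystander.
Things that resemble listed ones, but are neither listed nor needed, are in the scene too. What is shaped like the cover_orange but pink is not meant.

How it is judged:
By the outcome, as a careful person would: the job done as asked, in the order asked, and still so for the second after the job is handed in, with the robot touching nothing.
It also fails if it takes over 48 s, if anything falls off the work surface, if the arm or the gripper's body presses on something with over 40 N, if the wrist force passes 120 N, or if a joint passes its speed limit or range.

## Robot

A 6-joint arm with a two-finger parallel gripper is mounted at the origin on the work surface. World frame = base frame: x ahead of the robot, y to its left, z up, the work surface at z = 0. Lengths are in m, angles in rad, forces in N, time in s.
With the tool pointing down it reaches from about 0.425 to 0.95 m from the base axis. Payload 3.5 kg.
Tool frame: the origin (TCP) lies at the very end of the fingers, on their centre line; the grasp point (between the pads) lies 19 mm behind it (grip_depth is the distance from the TCP to the grasp point, in m); x points along the fingers, z is the direction in which the jaws open and shut, and the axes are right-handed (so a half turn about x gives the same grasp; the last joint's range is limited). The gripper opens to 85 mm and grips with 20 to 120 N. Pads are 22 mm wide; open, the fingers measure 114 mm over their backs; the gripper's body (76 mm by 85 mm) begins 54 mm behind the grasp point. The pads swing forward as they close: fully open they stand 13 mm farther back than shut.
Start: joints at [-1.303, 0.286, 1.577, -0, 1.279, -0.15], TCP at [0.274, -0.617, 0.231] pointing down, gripper open.
Joint ranges: [-2.77, 2.77], [-0.9, 2.22], [0.21, 2.48], [-1.53, 4.67], [0.24, 2.81], [-2.84, 2.84]. Speed limits (rad/s): [2.79, 2.79, 3.14, 3.14, 3.14, 3.14].

## Interface

Orientations are given as a unit quaternion [x, y, z, w].
In Python, from plant import get_state, read_camera, calibration, sign_off, recognise, grip_depth gives the robot as it stands. The module is installed in compiled form; this text tells all that it offers.
- The arm moves only by the tool servo_tool, never from a script. Its argument "deltas" is a list that holds one entry, the list of rows, each a list of 4 numbers: the shift along the world's x, y, z scaled (see below), then the turn about the world's z scaled (see below). In form: [[[tx, ty, tz, spin], ...]]. A call has exactly 5 rows; each row is the pose to reach, as a shift and turn from the pose commanded when the call began; what a row does not reach only later rows make up. The controller multiplies each number of a shift by 10 cm and each number of a turn by 90 degrees. A row lasts 1/10 s, in which the tool goes at most 50 mm and 8.59 degrees, less where a joint would pass 70% of its speed; a pose out of reach is approached as far as the arm can. A call with a number of a shift or a turn outside -1 to 1 is refused whole. A call with a gripper value outside its range is refused whole. "claw" is the gripper's target within -1 to 1 (fully open at 1, half-way at 0, shut at -1), set as the call begins (left out, the last holds). The fingers move at their own pace and stop on an object; "force" is the grip in N (left out, the last holds). Time passes only in rows, so rows that repeat a pose let the fingers close, or fill a call up. It gives the time, the measured TCP pose, the force and the opening at its end, in the units of the state.
- get_state(): the state, without advancing time (a new reading comes with each control period).
- read_camera(name): name is "scene" or "top" or "wrist"; returns the picture (400x640x3 uint8, blue, green, red); there is no depth.
- calibration(name): a dict with "intrinsics" (3x3 intrinsics, pixels), "R" (3x3) and "t" (3): a world point X has camera coordinates R X + t; the wrist camera has in their place "T_tool_cam" (4x4, takes a point from camera to tool coordinates, whose origin is the TCP and whose axes are the tool frame's). Camera axes: x right, y down, z forward; pixel columns grow to the right and rows downward; lengths in m; the calibration is good to about 2 mm. A picture is of the moment at which its call begins: read the wrist's pose just before it. calibration takes no time and is no camera call.
- sign_off(): hands the job in, once; it reports no verdict.
Trained networks look in the newest picture that a camera, given by its name, has taken for a name from the list of things; names that differ only in an ending like _2 or _b are one class to them, and where a whole thing is asked for, a point or a joint stands for the part that bears it (a point fixed in the world has none). Each returns a list of dicts, best first, with "p" (0 to 1); they miss things now and then, are a little off and sometimes report something else, mostly with a low value. They report only what shows in the picture. A call takes as long as a camera call. They do not tell look-alikes from the thing itself.
- recognise(camera, query): "at" ([x, y, z] in m, in world coordinates, good to about 4 mm: the middle of the surface that is visible of it).
The state is a dict: "time": time; "qpos": joint angles; "dq": joint speeds; "joint_efforts": joint torques, N m; "eef_pos": TCP position; "tcp_rot": TCP orientation; "contact_force": force on the tool from outside, world axes, zero at the start; "wrist_torque": the same for the moment, N m; "opening": opening from 0.0 (shut) to 1.0 (fully open).
Only numpy, scipy, OpenCV 4.12 (cv2) and the standard library are available. Lean on these libraries where they do the work, as an engineer would, in place of code of your own. Each camera call takes 0.05 s, during which the arm holds its last target. There are 200 camera calls.

## Working session

There is one attempt and no reset: what is moved stays moved. The work goes in short steps, Python scripts to look and compute and a tool call to move; the robot and the scene stay as the last step left them, time stands still between calls to the robot, and variables do not carry over. Pictures are saved under pics/ and viewed, about 8 in all and at most 12, crops included, and the job is handed in when it is done.

Besides the shell and the picture viewer there is one more tool, called after ">>>" in YAML: its name, and indented under it one key for each argument. servo_tool: Moves the arm, as the interface text tells. Its arguments: {"type":"object","properties":{"deltas":{"type":"array"},"claw":{"type":"number"},"force":{"type":"number"}},"required":["deltas"]}

```bash
mkdir -p pics; python3 - <<'E'
from plant import *
import cv2
s=get_state();print(s)
print(grip_depth)
for c in("scene","top"):
    cv2.imwrite(f"pics/{c}0.png",read_camera(c))
    for q in("cover_orange","housing_orange","tray","blue_bar_end"):
        print(c,q,[(round(d["p"],2),[round(v,3) for v in d["at"]]) for d in recognise(c,q)])
print(calibration("top"))
E
```

```text
{'time': 0.0, 'qpos': array([-1.30301449e+00,  2.87216469e-01,  1.57818251e+00,  8.80908477e-06,
        1.27859543e+00, -1.50028368e-01]), 'dq': array([-0.00038449, -0.00114349, -0.00106481, -0.00149583, -0.0003784 ,
       -0.00060377]), 'joint_efforts': array([ 7.56532845e-04, -4.05978549e+01, -2.92624784e+01, -3.54960196e-05,
        5.88457537e-03,  2.20653853e-06]), 'eef_pos': array([ 0.27372331, -0.61628905,  0.22991032]), 'tcp_rot': array([ 0.38600159,  0.59345558, -0.384869  ,  0.59219008]), 'contact_force': array([-0.21465064,  0.01969747,  0.53703869]), 'wrist_torque': array([-0.01087525, -0.01012937,  0.04645128]), 'opening': 1.0020061180298139}
0.0187
scene cover_orange [(0.8, [0.651, 0.248, 0.007]), (0.75, [0.469, 0.259, 0.09]), (0.61, [0.348, 0.089, 0.011])]
scene housing_orange [(0.92, [0.507, 0.244, 0.069])]
scene tray [(0.59, [0.581, -0.011, 0.003])]
scene blue_bar_end [(0.58, [0.479, -0.233, 0.084])]
top cover_orange [(0.91, [0.633, 0.247, 0.004]), (0.81, [0.336, 0.08, 0.011]), (0.59, [0.459, 0.254, 0.088])]
top housing_orange [(0.78, [0.454, 0.231, 0.083])]
top tray [(0.88, [0.571, -0.014, 0.003])]
top blue_bar_end [(0.68, [0.473, -0.237, 0.09])]
{'intrinsics': array([[416.35040663,   0.        , 326.57474125],
       [  0.        , 416.35040663, 198.43621077],
       [  0.        ,   0.        ,   1.        ]]), 'R': array([[-0.01941074, -0.99966447,  0.01715144],
       [-0.99152748,  0.01704334, -0.12877413],
       [ 0.1284386 , -0.01950572, -0.99152562]]), 't': array([-4.34081978e-04,  4.78687170e-01,  8.24236892e-01])}
```

View pics/top0.png

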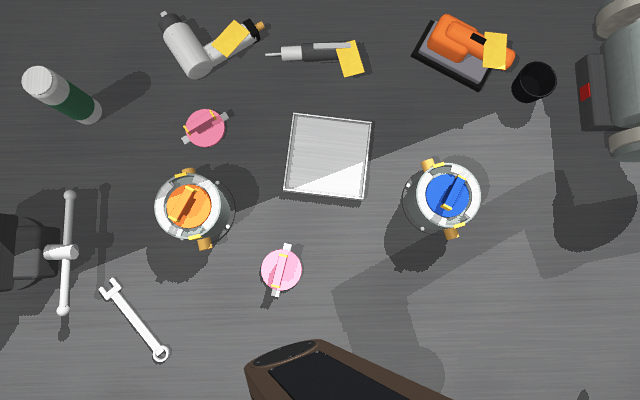

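View pics/scene0.png

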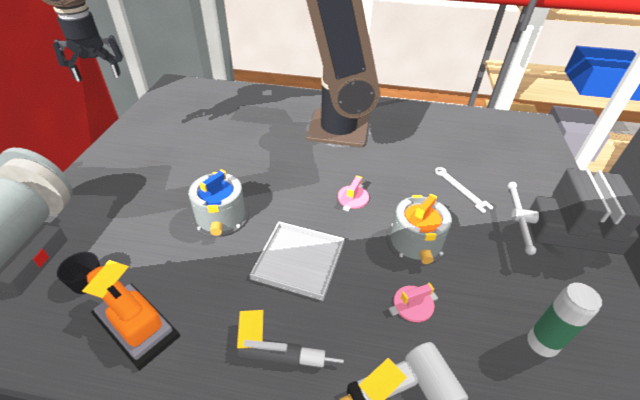

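The top view shows the orange cover in its housing at about (188,207), the tray at (328,157), the blue cover at (447,195) and two pink look-alikes. I'll zoom in on the orange one.

```bash
python3 - <<'E'
import cv2,numpy as np
a=cv2.imread("pics/top0.png")[160:256,140:240]
b=cv2.imread("pics/scene0.png")[185:270,380:460]
a=cv2.resize(a,(400,384),interpolation=cv2.INTER_CUBIC);b=cv2.resize(b,(361,384),interpolation=cv2.INTER_CUBIC)
cv2.imwrite("pics/crop.png",np.hstack([a,b]))
E
```

```text
(no output)
```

View pics/crop.png

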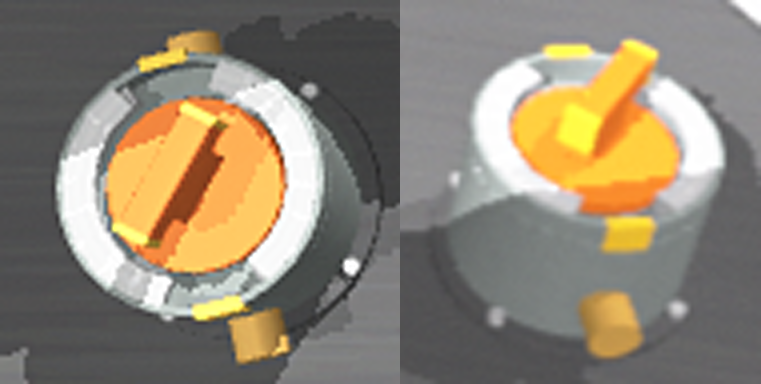

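Marks at top pixels (180.5,175) and (194.5,237); the bar's yellow ends at (190.8,189) and (173.8,218.3). Next I'll back-project these points.

```bash
cat > h.py <<'E'
from plant import *
import numpy as np, cv2
from scipy.spatial.transform import Rotation as Ro
def ray(cam,uv,z,s=None):
    c=calibration(cam);K=c["intrinsics"]
    if "R" in c: R=c["R"].T;o=-R@c["t"]
    else:
        T=np.asarray(c["T_tool_cam"]);Rt=Ro.from_quat(s["tcp_rot"]).as_matrix()
        R=Rt@T[:3,:3];o=Rt@T[:3,3]+s["eef_pos"]
    d=R@np.linalg.solve(K,[*uv,1.]);return o+d*(z-o[2])/d[2]
def ax(s): 
    m=Ro.from_quat(s["tcp_rot"]).as_matrix();return m[:,2],np.degrees(np.arctan2(m[1,2],m[0,2]))
def pair(cam,a,b,z,s=None):
    A,B=ray(cam,a,z,s),ray(cam,b,z,s);d=A-B
    print("mid",((A+B)/2).round(4),"len",np.linalg.norm(d).round(4),"ang",np.degrees(np.arctan2(d[1],d[0])).round(1))
E
python3 - <<'E'
from h import *
t=lambda u,v:(140+u/4-.4,160+v/4-.4)
c=lambda u,v:(380+u*80/361-.4,185+v*85/384-.4)
pair("top",t(162,60),t(218,308),.092)
pair("top",t(205,116),t(135,234),.131)
pair("scene",c(640,0) if 0 else c(638-400,52),c(579-400,130),.126)
pair("scene",c(567-400,50),c(628-400,235),.092)
# tray corners at z=.018
P=[ray("top",p,.018) for p in((292,113),(372,121),(364,200),(283,192))]
print(np.round(P,3),np.mean(P,0).round(4))
s=get_state();print(ax(s),Ro.from_quat(s["tcp_rot"]).as_matrix().round(3),calibration("wrist"))
E
```

```text
mid [0.4621 0.2561 0.092 ] len 0.122 ang 13.8
mid [0.4613 0.2527 0.131 ] len 0.0608 ang -29.5
mid [0.4619 0.2544 0.126 ] len 0.0694 ang 154.1
mid [0.4615 0.2549 0.092 ] len 0.1304 ang -167.7
[[ 0.666  0.061  0.018]
 [ 0.646 -0.11   0.018]
 [ 0.476 -0.088  0.018]
 [ 0.495  0.081  0.018]] [ 0.5707 -0.0138  0.018 ]
(array([ 4.05724594e-01, -9.13995378e-01, -5.80637333e-05]), np.float64(-66.06345804344939)) [[-0.     0.914  0.406]
 [ 0.     0.406 -0.914]
 [-1.     0.    -0.   ]] {'intrinsics': array([[286.38528045,   0.        , 314.45635012],
       [  0.        , 286.38528045, 199.40204024],
       [  0.        ,   0.        ,   1.        ]]), 'T_tool_cam': array([[ 5.24201658e-04, -2.58543872e-01,  9.65999374e-01,
        -1.43216216e-01],
       [-1.92868585e-04, -9.65999515e-01, -2.58543805e-01,
         6.56177007e-02],
       [ 9.99999844e-01, -5.07818407e-05, -5.56243538e-04,
        -3.38193907e-04],
       [ 0.00000000e+00,  0.00000000e+00,  0.00000000e+00,
         1.00000000e+00]])}
```

>>> servo_tool:
  deltas:
    - [[0.11,0.2,0,0.03],[0.22,0.4,0,0.06],[0.33,0.6,0,0.09],[0.44,0.8,0,0.13],[0.55,0.97,0,0.16]]

```text
time: 1.0
eef_pos: [0.3294, -0.5189, 0.2314]
tcp_rot: [0.307, 0.637, -0.307, 0.637]
contact_force: [0.1, -0.4, -0.3]
opening: 1.0
```

>>> servo_tool:
  deltas:
    - [[0.11,0.2,0,0.03],[0.22,0.4,0,0.06],[0.33,0.6,0,0.09],[0.44,0.8,0,0.13],[0.55,0.97,0,0.16]]

```text
time: 1.5
eef_pos: [0.3845, -0.4217, 0.2315]
tcp_rot: [0.225, 0.67, -0.225, 0.67]
contact_force: [1.0, -0.7, -0.4]
opening: 1.0
```

>>> servo_tool:
  deltas:
    - [[0.11,0.2,0,0.03],[0.22,0.4,0,0.06],[0.33,0.6,0,0.09],[0.44,0.8,0,0.13],[0.55,0.97,0,0.16]]

```text
time: 2.0
eef_pos: [0.4395, -0.3247, 0.2315]
tcp_rot: [0.139, 0.693, -0.139, 0.693]
contact_force: [-0.3, 0.7, 0.0]
opening: 0.998
```

>>> servo_tool:
  deltas:
    - [[0.11,0.2,0,0.03],[0.22,0.4,0,0.06],[0.33,0.6,0,0.09],[0.44,0.8,0,0.13],[0.55,0.97,0,0.16]]

```text
time: 2.5
eef_pos: [0.4944, -0.2277, 0.2315]
tcp_rot: [0.051, 0.705, -0.051, 0.705]
contact_force: [-0.2, -0.1, -0.4]
opening: 1.001
```

>>> servo_tool:
  deltas:
    - [[0,0.2,0,0.03],[0,0.4,0,0.06],[0,0.6,0,0.09],[0,0.8,0,0.13],[0,0.97,0,0.16]]

```text
time: 3.0
eef_pos: [0.4939, -0.1307, 0.2316]
tcp_rot: [-0.038, 0.706, 0.038, 0.706]
contact_force: [0.2, -0.3, -0.1]
opening: 1.003
```

>>> servo_tool:
  deltas:
    - [[0,0.2,0,0.03],[0,0.4,0,0.06],[0,0.6,0,0.09],[0,0.8,0,0.13],[0,0.97,0,0.16]]

```text
time: 3.5
eef_pos: [0.4939, -0.0338, 0.2315]
tcp_rot: [-0.126, 0.696, 0.126, 0.696]
contact_force: [0.3, -0.0, 0.6]
opening: 0.997
```

>>> servo_tool:
  deltas:
    - [[-0.02,0.2,0,0.03],[-0.04,0.4,0,0.06],[-0.06,0.6,0,0.09],[-0.08,0.8,0,0.13],[-0.1,0.97,0,0.16]]

```text
time: 4.0
eef_pos: [0.4837, 0.0632, 0.2316]
tcp_rot: [-0.212, 0.674, 0.212, 0.675]
contact_force: [-0.2, 0.0, 0.3]
opening: 1.001
```

>>> servo_tool:
  deltas:
    - [[-0.02,0.2,0,0.03],[-0.04,0.4,0,0.06],[-0.06,0.6,0,0.09],[-0.08,0.8,0,0.13],[-0.1,0.97,0,0.16]]

```text
time: 4.5
eef_pos: [0.4737, 0.1603, 0.2316]
tcp_rot: [-0.295, 0.642, 0.295, 0.643]
contact_force: [-0.4, -0.1, -0.5]
opening: 0.998
```

>>> servo_tool:
  deltas:
    - [[-0.04,0.25,0,0.04],[-0.08,0.5,0,0.08],[-0.12,0.75,0,0.12],[-0.12,0.95,0,0.14],[-0.12,0.95,0,0.14]]

```text
time: 5.0
eef_pos: [0.4615, 0.256, 0.2315]
tcp_rot: [-0.364, 0.606, 0.364, 0.607]
contact_force: [0.4, -1.1, 0.2]
opening: 1.001
```

```bash
python3 - <<'E'
from h import *
s=get_state();im=read_camera("wrist");cv2.imwrite("pics/w1.png",im)
print(s["time"],s["eef_pos"],ax(s),s["qpos"].round(2),s["contact_force"])
import pickle;pickle.dump(s,open("w1.pkl","wb"))
E
```

```text
5.0 [0.46149442 0.25600262 0.23152922] (array([4.70530148e-01, 8.82383671e-01, 6.61034644e-04]), np.float64(61.93127824963883)) [ 0.31 -0.04  1.94  0.    1.25 -0.77] [ 0.36801313 -1.05402805  0.20713682]
```

View pics/w1.png

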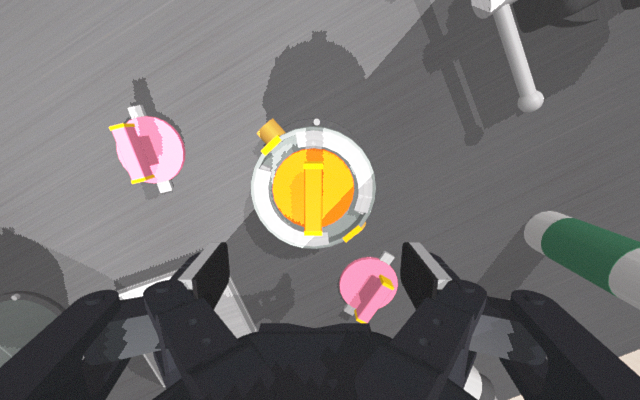

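The wrist view shows the bar between the jaws, running from (314,163) to (314,236). The marks are at (271,145) and (354,233).

```bash
python3 - <<'E'
from h import *
import pickle
s=pickle.load(open("w1.pkl","rb"));im=cv2.imread("pics/w1.png")
h=cv2.cvtColor(im,cv2.COLOR_BGR2HSV)
m=((h[...,0]>=25)&(h[...,0]<=33)&(h[...,1]>200)&(h[...,2]>150)).astype(np.uint8)
n,_,st,ce=cv2.connectedComponentsWithStats(m)
for i in range(1,n):
    if st[i,4]>15: print(st[i],ce[i].round(1))
pair("wrist",(313.7,164.8),(313.7,235.5),.128,s)
pair("wrist",(271,145),(354,233),.092,s)
g=get_state();print(g["time"],g["eef_pos"],ax(g)[1])
E
```

```text
[110 124  14   6  33] [116.6 126.2]
[262 136  18  18 121] [270.5 144.9]
[ 273  150   80   85 3311] [312.  185.8]
[132 178  14   5  28] [138.3 180.1]
[343 226  19  16 101] [352.  233.2]
[383 283  10   6  25] [387.5 285.2]
mid [0.4636 0.2548 0.128 ] len 0.0654 ang 151.9
mid [0.4627 0.2558 0.092 ] len 0.1241 ang -165.5
5.05 [0.46160715 0.254918   0.23139152] 61.85238598195649
```

>>> servo_tool:
  deltas:
    - [[0.01,0,-0.2,0],[0.015,0,-0.4,0],[0.015,0,-0.6,0],[0.015,0,-0.75,0],[0.015,0,-0.85,0]]
  claw: 0

```text
time: 5.55
eef_pos: [0.463, 0.2533, 0.145]
tcp_rot: [-0.362, 0.608, 0.363, 0.607]
contact_force: [0.0, 0.6, 0.0]
opening: 0.497
```

>>> servo_tool:
  deltas:
    - [[0,0,-0.12,0],[0,0,-0.24,0],[0,0,-0.34,0],[0,0,-0.43,0],[0,0,-0.43,0]]

```text
time: 6.05
eef_pos: [0.4625, 0.2538, 0.1017]
tcp_rot: [-0.363, 0.608, 0.363, 0.606]
contact_force: [-0.3, 0.2, -0.6]
opening: 0.504
```

>>> servo_tool:
  deltas:
    - [[0,0,0,0],[0,0,0,0],[0,0,0,0],[0,0,0,0],[0,0,0,0]]
  claw: -1
  force: 40

```text
time: 6.55
eef_pos: [0.464, 0.2543, 0.104]
tcp_rot: [-0.363, 0.606, 0.363, 0.607]
contact_force: [-0.3, -0.7, 1.8]
opening: 0.18
```

>>> servo_tool:
  deltas:
    - [[0,0,0,0],[0,0,0,0],[0,0,0,0],[0,0,0,0],[0,0,0,0]]

```text
time: 7.05
eef_pos: [0.464, 0.2543, 0.104]
tcp_rot: [-0.363, 0.606, 0.363, 0.607]
contact_force: [1.2, 0.8, 6.3]
opening: 0.182
```

>>> servo_tool:
  deltas:
    - [[0,0,0,0.04],[0,0,0,0.08],[0,0,0,0.12],[0,0,0,0.16],[0,0,0,0.2]]

```text
time: 7.55
eef_pos: [0.4639, 0.2542, 0.104]
tcp_rot: [-0.454, 0.542, 0.454, 0.543]
contact_force: [0.5, 0.1, 5.6]
opening: 0.179
```

>>> servo_tool:
  deltas:
    - [[0,0,0,0.04],[0,0,0,0.08],[0,0,0,0.12],[0,0,0,0.16],[0,0,0,0.2]]

```text
time: 8.05
eef_pos: [0.4639, 0.2543, 0.104]
tcp_rot: [0.533, -0.464, -0.533, -0.465]
contact_force: [-0.4, -0.4, 6.4]
opening: 0.177
```

>>> servo_tool:
  deltas:
    - [[0,0,0,0.03],[0,0,0,0.06],[0,0,0,0.07],[0,0,0,0.07],[0,0,0,0.07]]

```text
time: 8.55
eef_pos: [0.4638, 0.2543, 0.104]
tcp_rot: [0.557, -0.435, -0.557, -0.436]
contact_force: [-0.9, 0.8, 5.6]
opening: 0.178
```

```bash
python3 - <<'E'
from h import *
im=read_camera("top");s=get_state();w=read_camera("wrist")
print(s["time"],s["eef_pos"],ax(s)[1],s["contact_force"].round(1),s["wrist_torque"].round(2),s["opening"])
a=cv2.resize(im[150:250,130:250],(480,400),interpolation=cv2.INTER_CUBIC)
b=cv2.resize(w[60:380,170:450],(350,400))
cv2.imwrite("pics/c2.png",np.hstack([b,a])[:, :800])
E
```

```text
8.6 [0.46385437 0.25426721 0.10405327] 104.00866074168896 [0.3 0.2 5.8] [ 0.05  0.02 -0.1 ] 0.17977986987099667
```

View pics/c2.png

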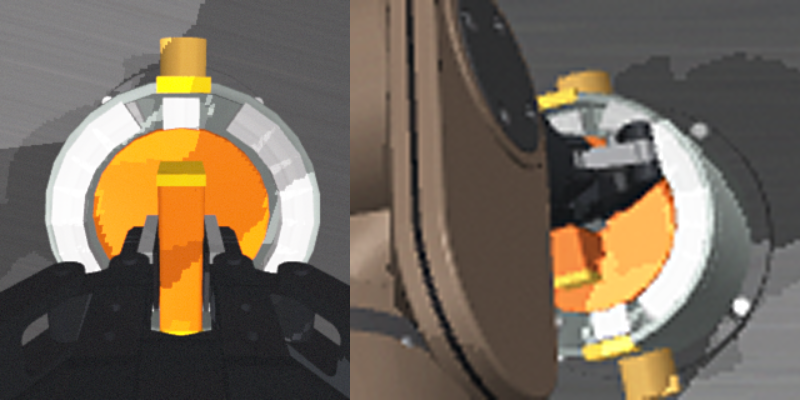

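The lug (wrist crop, 180,112) is centred in the slot beneath the yellow mark (183,84), and the bar lines up with it. I'll lift gently.

>>> servo_tool:
  deltas:
    - [[0,0,0.04,0],[0,0,0.08,0],[0,0,0.12,0],[0,0,0.16,0],[0,0,0.2,0]]

```text
time: 9.15
eef_pos: [0.4631, 0.254, 0.1233]
tcp_rot: [-0.557, 0.435, 0.558, 0.435]
contact_force: [0.7, -0.8, -2.2]
opening: 0.179
```

>>> servo_tool:
  deltas:
    - [[0,0,0.15,0],[0,0,0.35,0],[0,0,0.55,0],[0,0,0.75,0],[0,0,0.9,0]]

```text
time: 9.65
eef_pos: [0.464, 0.2543, 0.216]
tcp_rot: [0.558, -0.434, -0.557, -0.436]
contact_force: [0.8, -0.1, -2.2]
opening: 0.182
```

>>> servo_tool:
  deltas:
    - [[0.05,-0.12,0,0],[0.12,-0.3,0,0],[0.2,-0.5,0,0],[0.28,-0.7,0,0],[0.36,-0.9,0,0]]

```text
time: 10.15
eef_pos: [0.4992, 0.1624, 0.2122]
tcp_rot: [-0.557, 0.436, 0.558, 0.435]
contact_force: [0.4, 0.8, -2.7]
opening: 0.182
```

>>> servo_tool:
  deltas:
    - [[0.08,-0.2,0,0],[0.16,-0.4,0,0],[0.24,-0.6,0,0],[0.32,-0.8,0,0],[0.4,-1.0,0,0]]

```text
time: 10.65
eef_pos: [0.539, 0.0623, 0.2121]
tcp_rot: [-0.557, 0.436, 0.558, 0.435]
contact_force: [0.7, 0.5, -3.5]
opening: 0.179
```

>>> servo_tool:
  deltas:
    - [[0.08,-0.2,0,0],[0.16,-0.4,0,0],[0.24,-0.6,0,0],[0.3,-0.75,0,0],[0.31,-0.78,0,0]]

```text
time: 11.15
eef_pos: [0.5705, -0.0159, 0.2125]
tcp_rot: [-0.557, 0.436, 0.557, 0.435]
contact_force: [-0.8, 0.9, -2.4]
opening: 0.184
```

>>> servo_tool:
  deltas:
    - [[0,0,-0.1,0],[0,0,-0.3,0],[0,0,-0.5,0],[0,0,-0.7,0],[0,0,-0.85,0]]

```text
time: 11.65
eef_pos: [0.5689, -0.0127, 0.1259]
tcp_rot: [-0.557, 0.435, 0.559, 0.434]
contact_force: [0.8, 0.1, -2.0]
opening: 0.178
```

```bash
python3 - <<'E'
from h import *
s=get_state();w=read_camera("wrist");sc=read_camera("scene")
print(s["time"],s["eef_pos"],ax(s)[1],s["contact_force"].round(1),s["wrist_torque"].round(2),s["opening"])
cv2.imwrite("pics/c3.png",np.hstack([w[::1,120:520],cv2.resize(sc[170:370,200:400],(400,400))]))
E
```

```text
11.65 [ 0.5689256  -0.01268801  0.12589336] 104.10399190019416 [ 0.8  0.1 -2. ] [-0.03 -0.01  0.01] 0.17789820760382175
```

View pics/c3.png

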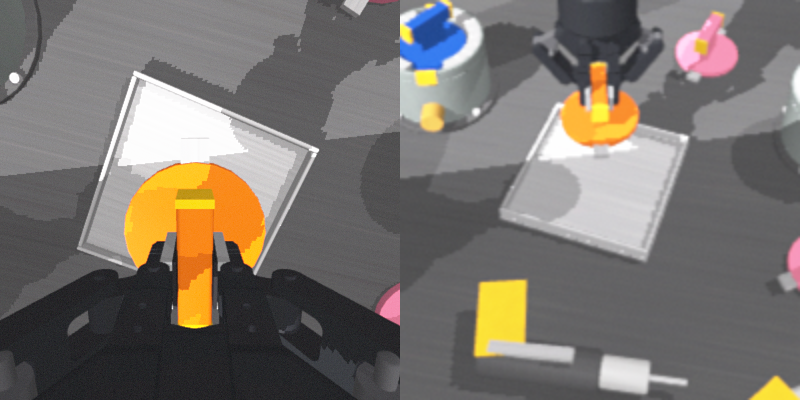

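The cover is held level and centred over the tray. I'll lower it, slowly near the floor.

>>> servo_tool:
  deltas:
    - [[0,0,-0.2,0],[0,0,-0.4,0],[0,0,-0.6,0],[0,0,-0.75,0],[0,0,-0.82,0]]

```text
time: 12.25
eef_pos: [0.5699, -0.0136, 0.0453]
tcp_rot: [-0.557, 0.435, 0.558, 0.435]
contact_force: [0.1, 0.4, -2.8]
opening: 0.177
```

>>> servo_tool:
  deltas:
    - [[0,0,-0.02,0],[0,0,-0.04,0],[0,0,-0.06,0],[0,0,-0.08,0],[0,0,-0.1,0]]

```text
time: 12.75
eef_pos: [0.5708, -0.014, 0.0367]
tcp_rot: [0.558, -0.435, -0.557, -0.435]
contact_force: [-0.1, 0.1, -2.4]
opening: 0.181
```

>>> servo_tool:
  deltas:
    - [[0,0,-0.01,0],[0,0,-0.02,0],[0,0,-0.03,0],[0,0,-0.04,0],[0,0,-0.05,0]]

```text
time: 13.25
eef_pos: [0.5704, -0.0139, 0.0313]
tcp_rot: [0.557, -0.435, -0.557, -0.435]
contact_force: [1.0, 0.2, -3.6]
opening: 0.18
```

>>> servo_tool:
  deltas:
    - [[0,0,-0.005,0],[0,0,-0.01,0],[0,0,-0.015,0],[0,0,-0.02,0],[0,0,-0.02,0]]

```text
time: 13.75
eef_pos: [0.5703, -0.0139, 0.0292]
tcp_rot: [-0.557, 0.435, 0.557, 0.435]
contact_force: [0.6, 0.7, -3.1]
opening: 0.184
```

>>> servo_tool:
  deltas:
    - [[0,0,-0.005,0],[0,0,-0.01,0],[0,0,-0.015,0],[0,0,-0.015,0],[0,0,-0.015,0]]

```text
time: 14.25
eef_pos: [0.5705, -0.0139, 0.0281]
tcp_rot: [0.557, -0.435, -0.557, -0.435]
contact_force: [-1.1, 0.6, 0.4]
opening: 0.179
```

The tray now carries the weight (force -3 → +0.4 N). Releasing and backing off.

>>> servo_tool:
  deltas:
    - [[0,0,0,0],[0,0,0,0],[0,0,0,0],[0,0,0,0],[0,0,0,0]]
  claw: 0

```text
time: 14.75
eef_pos: [0.5705, -0.0139, 0.0279]
tcp_rot: [0.557, -0.435, -0.557, -0.435]
contact_force: [0.5, 0.1, 0.0]
opening: 0.499
```

>>> servo_tool:
  deltas:
    - [[0,0,0.1,0],[0,0,0.25,0],[0,0,0.45,0],[0,0,0.7,0],[0,0,0.95,0]]

```text
time: 15.25
eef_pos: [0.5707, -0.0139, 0.1252]
tcp_rot: [0.558, -0.435, -0.557, -0.435]
contact_force: [-0.2, -0.8, -0.2]
opening: 0.501
```

>>> servo_tool:
  deltas:
    - [[0,0,0.2,0],[0,0,0.4,0],[0,0,0.6,0],[0,0,0.75,0],[0,0,0.75,0]]

```text
time: 15.75
eef_pos: [0.5722, -0.0142, 0.2019]
tcp_rot: [0.56, -0.434, -0.555, -0.436]
contact_force: [0.8, -0.5, -0.2]
opening: 0.498
```

```bash
python3 - <<'E'
from h import *
s=get_state();w=read_camera("wrist");sc=read_camera("scene")
print(s["time"],s["eef_pos"],s["contact_force"].round(1),s["opening"])
cv2.imwrite("pics/c4.png",np.hstack([w[::1,120:520],cv2.resize(sc[150:350,170:370],(400,400))]))
E
```

```text
15.75 [ 0.5721509  -0.01418619  0.201876  ] [ 0.8 -0.5 -0.2] 0.49804540106074247
```

View pics/c4.png

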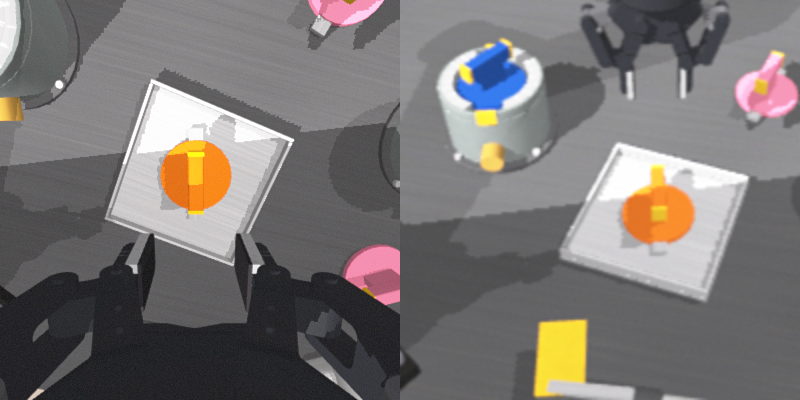

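The cover lies flat in the tray, handle up, with the gripper clear of it and the blue cover locked as before.

```bash
python3 -c "from plant import *;print(sign_off())"
```

```text
the job is handed in; nothing more can be done
None
```

I turned the orange cover about 42° anticlockwise until its lugs reached the slots, lifted it free, and set it down flat with the handle up near the middle of the steel tray. I handed the job in at about 16 s.

- **Turning and lifting:** the wrist picture showed the lug centred under the yellow mark. It came out with no resistance, and only the cover's weight of about 2.5 N showed.
- **Setting down:** I lowered it the last few millimetres slowly, until the tray took the weight (force -3.1 to +0.4 N).
- **Last pictures:** both show the cover flat in the tray, the gripper about 12 cm above the handle and touching nothing, and the blue cover still locked. I judged the blue cover by eye only.
- **Disagreement:** angle readings from the different cameras differed by up to about 4°. That was well inside the 10° tolerance, and no check failed.

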